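Load a cheese log into the ripening box with the loading boat

TASK

Pick up the loading boat by its handle and slide it, with the cheese log lying in it, through the slot in the ripening box's cover plate until the whole tray is inside; then tip it sideways so that the log rolls out onto the floor of the box. Draw the empty boat back out, stand it upright on the table clear of the box and let go. Neither the boat nor the log it carries may touch the cover plate, and leave the cheese wheel, brush and bottle alone.

Things in the scene. Friction and masses are not known exactly. Their poses are not given: they have to be found in the camera images.
- ripening_box: White box fixed to the table, 250 (its x) by 190 mm (its y), 168 mm high, white walls, clear upper panels, fixed slatted lid. Origin: centre of its underside, z up. Its +y face is the slotted cover plate. Its grey floor is roof-shaped: 36 mm above the table at the middle line (x = 0), falling to 20 mm at the side walls, so a log rolls to one side. Inside 235 mm wide (x), y from -90 to +91 mm.
- cover_plate: Upright steel plate, 250 mm wide, 168 mm high and 4 mm thick, that closes the +y face of the ripening box. Origin: middle of its lower edge, mid-thickness (93 mm along the box's +y); axes as the box's.
- slot (a point): Centre of the slot in the cover plate, on the plate's outer face; axes as the box's: x along the slot's width, y straight out of the box, z up. The slot is a rectangle 88 mm wide (x) and 80 mm high (z), its sill 53 mm and its top edge 133 mm above the table.
- boat: Loose loading boat, 203 mm long, 0.24 kg. Origin: underside, centre of the tray; -y nose, +y to the handle, z up. Aluminium tray 86 mm long, 60 wide, 26 high, V floor rising 30 degrees to each open side; then a round stem 12 mm thick, axis 14 mm above the underside; then an upright handle. Tipped about its y by over 30 degrees either way (40 to 45 is sure) it lets the log roll out.
- boat_grip (a point): Grip point in the boat's handle, 148 mm along +y from the boat's origin and 50 mm above its underside. The handle is a block 24 mm thick (boat's y), 30 mm wide (x), 78 mm high, standing from the underside up; the stem enters its front face below 20 mm. Axes as the boat's.
- boat_rear (a point): Rear end of the tray where the stem begins, on the stem's axis: 43 mm along +y from the boat's origin, 14 mm above its underside.
- boat_nose (a point): Nose end of the tray: 43 mm along -y from the boat's origin, 14 mm above its underside.
- cheese_log: Cream herb-specked cheese log, a cylinder 48 mm across and 70 mm long, about 0.13 kg, lying in the boat's tray along the boat's y. Origin: its centre; y is its axis. In the boat its centre is 33 mm and its top 57 mm above the boat's underside.
- cheese_wheel: Bystander: yellow cheese wheel 100 mm across, 45 mm high, loose on the table. Origin: centre of its underside.
- brush: Bystander: hand brush lying on the table.
- bottle: Bystander: white bottle 70 mm across, 170 mm high, standing on the table. Origin: centre of its underside.
Things that resemble listed ones, but are neither listed nor needed, are in the scene too. Of the things like the cheese_log, leave any that is blue; of the rest the smaller one is meant.

How it is judged (in metres and radians):
On the way, in this order (a step that is already met when the one before it is completed fails the run):
1. the boat's tray is wholly inside the box, its stem through the slot, upright, with the log still in it (y of boat_rear in the frame of slot below -0.004 m and x of boat_rear in the frame of slot between -0.044 and 0.044 m and z of boat_rear in the frame of slot between -0.04 and 0.04 m and y of boat_grip in the frame of slot above 0.02 m and x of boat_nose in the frame of slot between -0.11 and 0.11 m and angle between boat's own z axis and vertical below 0.35 rad and x of cheese_log in the frame of boat between -0.012 and 0.012 m and z of cheese_log in the frame of boat between 0.022 and 0.045 m), for 0.1 s.
2. the boat is tipped sideways inside the box, its stem through the slot (y of boat_rear in the frame of slot below -0.004 m and x of boat_rear in the frame of slot between -0.044 and 0.044 m and z of boat_rear in the frame of slot between -0.04 and 0.04 m and y of boat_grip in the frame of slot above 0.02 m and x of boat_nose in the frame of slot between -0.11 and 0.11 m and angle between boat's own z axis and vertical above 0.42 rad), for 0.1 s.
At the end, for the whole second after the job is handed in: The log lies at rest on the floor inside the ripening box; the boat stands upright on the table (within 6 degrees, underside within 8 mm of the table), at rest, its nose at least 10 mm out in front of the cover plate (x of cheese_log in the frame of ripening_box between -0.12 and 0.12 m and y of cheese_log in the frame of ripening_box between -0.095 and 0.092 m and z of cheese_log in the frame of ripening_box between 0.03 and 0.085 m and linear speed of cheese_log below 0.03 m/s and y of boat_nose in the frame of slot above 0.01 m and height (world z) of boat below 0.008 m and angle between boat's own z axis and vertical below 0.1 rad and linear speed of boat below 0.02 m/s); the robot touches nothing.
It fails at once if the boat touches the cover plate (more than 1 N) (contact force between boat and cover_plate above 1 N).
It fails at once if the log touches the cover plate (more than 1 N) on its way in, before it has dropped onto the floor (contact force between cheese_log and cover_plate above 1 N and z of cheese_log in the frame of ripening_box above 0.075 m).
It fails at once if the cheese wheel is moved more than 20 mm (distance of cheese_wheel from where it was at the start of the episode above 0.02 m).
It fails at once if the brush is moved more than 20 mm (distance of brush from where it was at the start of the episode above 0.02 m).
It fails at once if the bottle is moved more than 20 mm (distance of bottle from where it was at the start of the episode above 0.02 m).
It also fails if it takes over 54 s, if anything falls off the work surface, if the arm or the gripper's body presses on something with over 40 N, if the wrist force passes 120 N, or if a joint passes its speed limit or range.

ROBOT

A 6-joint arm with a two-finger parallel gripper is mounted at the origin on the work surface. World frame = base frame: x ahead of the robot, y to its left, z up, the work surface at z = 0. Lengths are in mm, angles in rad, forces in N, time in s.
With the tool pointing down it reaches from about 275 to 750 mm from the base axis. Payload 10.2 kg.
Tool frame: the origin (TCP) lies between the finger pads; the fingertips stand 14 mm ahead of it and the grasp point (between the pads) lies 5 mm behind it (tip_reach is the distance from the TCP to the fingertips, in mm); z points along the fingers, y is the line along which they close (so a half turn about z gives the same grasp; the last joint's range is limited). The gripper opens to 85 mm and grips with 20 to 120 N. Pads are 22 mm wide; open, the fingers measure 114 mm over their backs; the gripper's body (76 mm by 85 mm) begins 54 mm behind the grasp point. The pads swing forward as they close: fully open they stand 13 mm farther back than shut.
Start: joints at [1.005, 0.313, 1.498, -0, 1.331, -0.223], TCP at [176.479, 494.456, 245.294] pointing down, gripper open.
Joint ranges: [-2.94, 2.94], [-0.97, 2.17], [0.19, 2.56], [-1.23, 4.37], [0.02, 3.11], [-2.88, 2.88]. Speed limits (rad/s): [2.39, 2.39, 3.01, 3.14, 3.14, 3.14].

INTERFACE

Orientations are given as a unit quaternion [w, x, y, z].
In Python, from rig import * gives the robot as it stands.
- The arm moves only by the tool arm_command, never from a script. Its argument "steps" is a list that holds one entry, the list of rows, each a list of 7 numbers: the opening, from 0 (shut) to 1 (fully open), then the shift along the tool's x, y, z each as a share of 0.05 m, from -1 to 1, then the turn, a rotation vector about the tool's x, y, z each as a share of 0.15 rad, from -1 to 1. A call has 1 to 8 rows; each row shifts and turns the commanded pose from where the row before left it, along the tool's axes as they then stand; what a row does not reach is not made up. A row lasts 1/8 s, in which the tool goes at most 62.5 mm and 10.7 degrees, less where a joint would pass 70% of its speed; a pose out of reach is approached as far as the arm can. A call with a number of a shift or a turn outside -1 to 1 is refused whole. A call with a gripper value outside its range is refused whole. The fingers move at their own pace and stop on an object; "squeeze" is the grip in N (left out, the last holds). Time passes only in rows, so rows that do not move let the fingers close. It gives the time, the measured TCP pose, the force, the opening and the grip force at its end, in the units of the state.
- sense(): the state, without advancing time (a new reading comes with each control period).
- capture(name): name is "side" or "top" or "wrist"; returns the picture (384x512x3 uint8, red, green, blue); there is no depth.
- get_calibration(name): a dict with "intrinsics" (3x3 intrinsics, pixels), "D" ([k1, k2, p1, p2, k3] as OpenCV has them; the pictures are not rectified), "rvec" (rotation vector, rad) and "tvec" (3), from world to camera coordinates, as OpenCV has them; the wrist camera has in their place "T_tool_cam" (4x4, takes a point from camera to tool coordinates, whose origin is the TCP and whose axes are the flange's). Camera axes: x right, y down, z forward; pixel columns grow to the right and rows downward; lengths in mm; the calibration is good to about 2 mm. A picture is of the moment at which its call begins: read the wrist's pose just before it. get_calibration takes no time and is no camera call.
- finish_job(): hands the job in; it is judged then, once.
The state is a dict: "time_s": time; "joints": joint angles; "dq": joint speeds; "tau": joint torques, N m; "eef_pos": TCP position; "ee_rot": TCP orientation; "force": force on the tool from outside, world axes, zero at the start; "wrist_torque": the same for the moment, N m; "grip_width": opening from 0.0 (shut) to 1.0 (fully open); "grip_force": force on a finger pad.
Only numpy, scipy, OpenCV 4.12 (cv2) and the standard library are available. Lean on these libraries where they do the work, as an engineer would, in place of code of your own. Each camera call takes 0.05 s, during which the arm holds its last target. There are 200 camera calls.

## Working session

There is one attempt and no reset: what is moved stays moved. The work goes in short steps, Python scripts to look and compute and a tool call to move; the robot and the scene stay as the last step left them, time stands still between calls to the robot, and variables do not carry over. Pictures are saved under pics/ and viewed, at most 10 in all, crops included, and the job is handed in when it is done.

Besides the shell and the picture viewer there is one more tool, called after "Call:" by a JSON object that holds its "name" and its "arguments", one argument or row to a line. arm_command: Moves the arm, as the interface text tells. Its arguments: {"type":"object","properties":{"steps":{"type":"array"},"squeeze":{"type":"number"}},"required":["steps"]}

```bash
mkdir -p pics; ls; python3 - <<'E'
from rig import *
import cv2,numpy as np
for n in ["side","top"]:
    cv2.imwrite(f"pics/{n}0.png",cv2.resize(capture(n)[:,:,::-1],(800,600),interpolation=cv2.INTER_CUBIC))
    c=get_calibration(n); print(n,{k:np.round(np.array(v),3).tolist() for k,v in c.items()})
c=get_calibration("wrist");print(c)
s=sense();print(s['eef_pos'],s['ee_rot'],s['time_s'])
E
```

```text
pics
side {'intrinsics': [[347.469, 0.0, 257.203], [0.0, 347.469, 197.357], [0.0, 0.0, 1.0]], 'D': [-0.082, 0.0, 0.0, 0.0, 0.0], 'rvec': [0.218, -2.686, 1.431], 'tvec': [529.162, 124.196, 789.65]}
top {'intrinsics': [[394.351, 0.0, 257.052], [0.0, 394.351, 190.452], [0.0, 0.0, 1.0]], 'D': [0.017, 0.0, 0.0, 0.0, 0.0], 'rvec': [2.169, -2.14, 0.125], 'tvec': [-64.501, 539.754, 946.477]}
{'intrinsics': array([[308.18307695,   0.        , 253.19758638],
       [  0.        , 308.18307695, 187.35024989],
       [  0.        ,   0.        ,   1.        ]]), 'D': array([-0.01239947,  0.        ,  0.        ,  0.        ,  0.        ]), 'T_tool_cam': array([[-2.37142500e-03, -9.54091514e-01, -2.99505858e-01,
         7.64711825e+01],
       [ 9.99997053e-01, -2.10672475e-03, -1.20668691e-03,
         5.86322178e-01],
       [ 5.20313335e-04, -2.99507837e-01,  9.54093698e-01,
        -1.28157054e+02],
       [ 0.00000000e+00,  0.00000000e+00,  0.00000000e+00,
         1.00000000e+00]])}
[176.36467402 494.27766398 244.79778229] [-2.19948962e-04  1.70542805e-01  9.85350104e-01 -5.25781333e-04] 0.1
```

View pics/side0.png

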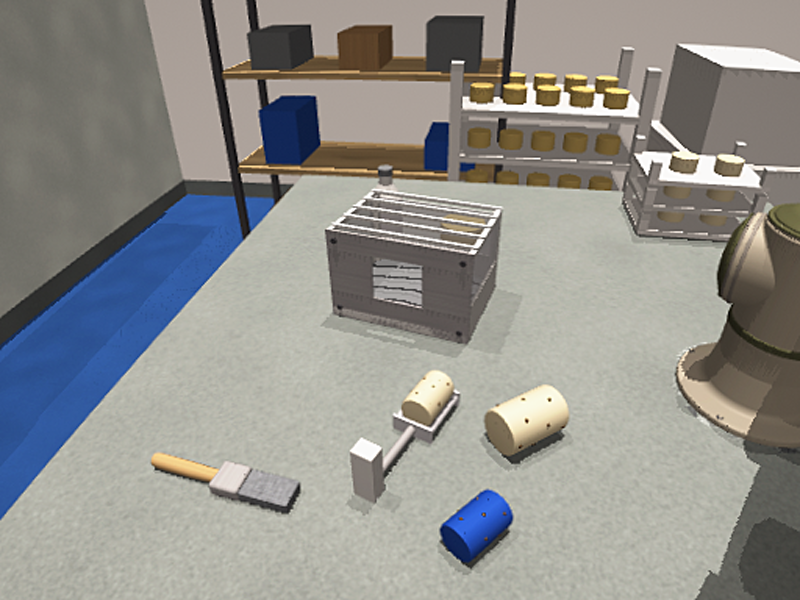

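View pics/top0.png

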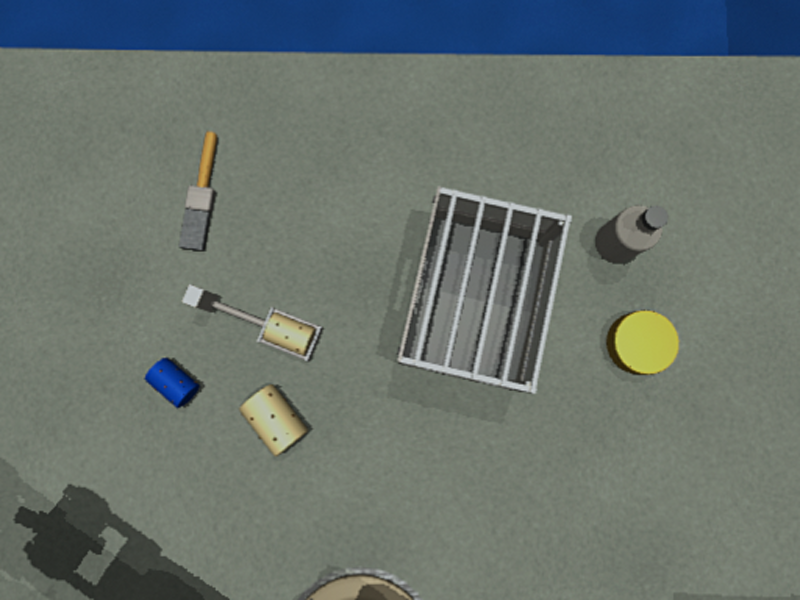

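Candidates for the log: blue at top (172,382), excluded; large cream log at (273,419), excluded; small cream log in the boat at (290,334), chosen. Bystanders: the brush is at (198,195), the bottle at (637,228) and the wheel at (643,342). Next, close crops.

```bash
python3 - <<'E'
from rig import *
import cv2,numpy as np
t=capture("top")[:,:,::-1];s=capture("side")[:,:,::-1]
cv2.imwrite("pics/raw_t.png",t);cv2.imwrite("pics/raw_s.png",s)
def crop(im,x,y,w,h,k,n): cv2.imwrite(f"pics/{n}.png",cv2.resize(im[y:y+h,x:x+w],None,fx=k,fy=k,interpolation=cv2.INTER_CUBIC))
crop(t,108,172,110,65,7,"c_boat")   # k=7 
crop(t,245,110,130,150,4,"c_box")
crop(s,200,115,130,115,5,"c_plate")
E
```

```text
(no output)
```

View pics/c_boat.png

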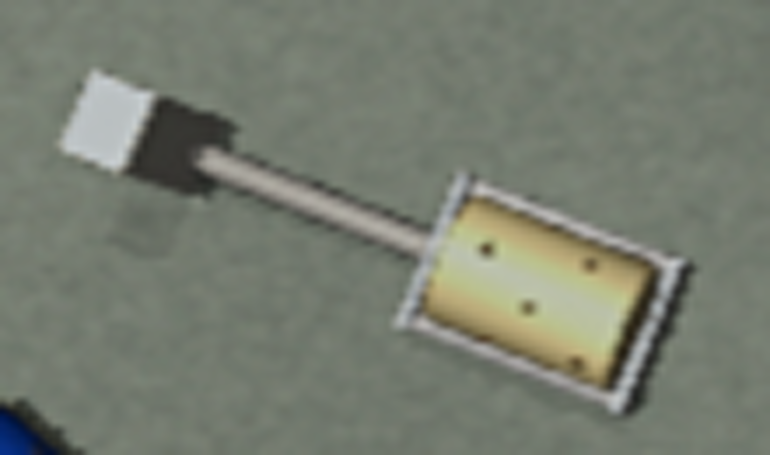

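View pics/c_box.png

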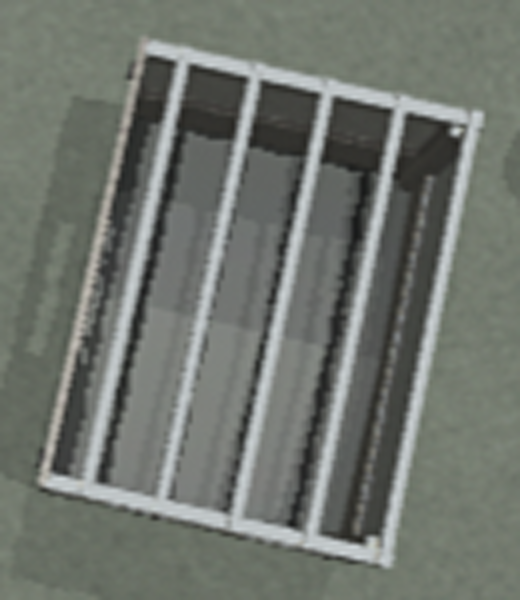

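View pics/c_plate.png

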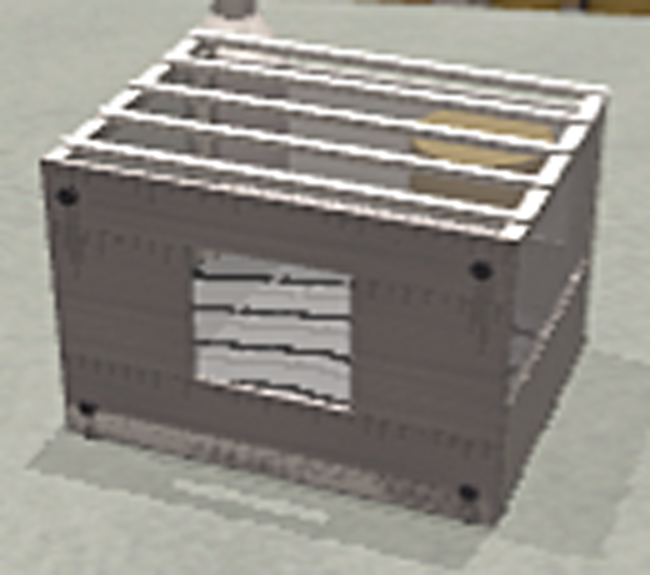

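```bash
cat > h.py <<'E'
from rig import *
import cv2,numpy as np
from scipy.optimize import least_squares
from scipy.spatial.transform import Rotation as R
def proj(P,cam,tool=None):
    c=get_calibration(cam);P=np.asarray(P,float).reshape(-1,3)
    if cam=="wrist":
        T=tool@c['T_tool_cam'];Ti=np.linalg.inv(T);rv=cv2.Rodrigues(Ti[:3,:3])[0];tv=Ti[:3,3]
    else: rv,tv=np.array(c['rvec'],float),np.array(c['tvec'],float)
    return cv2.projectPoints(P,rv,tv,c['intrinsics'],c['D'])[0].reshape(-1,2)
def unc(p,k,o): return (np.array(p,float)+.5)/k-.5+np.array(o)
def place(P,q):
    c,s=np.cos(q[2]),np.sin(q[2]);P=np.asarray(P,float)
    return np.c_[c*P[:,0]-s*P[:,1]+q[0],s*P[:,0]+c*P[:,1]+q[1],P[:,2]]
def fit(obs,q0):  # obs: list of (cam,P,px,tool)
    f=lambda q:np.concatenate([(proj(place(P,q),cam,t)-px).ravel() for cam,P,px,t in obs])
    r=least_squares(f,q0,loss='soft_l1',x_scale=[10,10,.1]);return r.x,f(r.x)
def pose(s):
    T=np.eye(4);w,x,y,z=s['ee_rot'];T[:3,:3]=R.from_quat([x,y,z,w]).as_matrix();T[:3,3]=s['eef_pos'];return T
E
python3 - <<'E'
from h import *
bt=("top",[(125,95,168),(-125,95,168),(125,-95,168),(-125,-95,168)],unc([(143,42),(41,487),(480,115),(389,566)],4,(245,110)),None)
bs=("side",[(125,95,168),(-125,95,168),(-125,95,0),(44,95,133),(-44,95,133),(-44,95,53),(44,95,53),(125,-95,168),(-125,-95,168)],
 unc([(42,160),(508,238),(490,522),(197,250),(353,268),(350,412),(195,380),(200,35),(608,92)],5,(200,115)),None)
for o in ([bt],[bs],[bt,bs]):
    q,r=fit(o,[500,0,-.2]);print("box",q.round(3),r.reshape(-1,2).round(1).tolist())
ot=("top",[(15,160,78),(15,136,78),(-15,136,78),(-15,160,78),(30,43,26),(-30,43,26),(30,-43,26),(-30,-43,26)],
 unc([(93,70),(157,95),(123,175),(60,147),(463,178),(405,325),(688,265),(622,412)],7,(108,172)),None)
q,r=fit([ot],[400,300,-.3]);print("boat",q.round(3),r.reshape(-1,2).round(1).tolist())
E
```

```text
box [ 5.38885e+02 -1.72279e+02 -2.11000e-01] [[-0.7, -0.7], [-0.8, 0.1], [0.7, -0.2], [0.7, 0.7]]
box [ 5.38023e+02 -1.72585e+02 -2.21000e-01] [[-0.2, -0.6], [1.4, 0.4], [1.1, 1.2], [-1.9, -1.1], [-0.4, 1.4], [-0.1, -0.2], [-0.1, -0.4], [-0.6, -1.5], [0.6, -0.9]]
box [ 5.38586e+02 -1.72392e+02 -2.13000e-01] [[-0.5, -0.7], [-0.8, 0.1], [0.9, 0.0], [0.6, 1.0], [-0.4, -0.4], [1.6, 0.3], [1.3, 1.1], [-1.9, -1.0], [-0.4, 1.4], [0.0, -0.2], [-0.2, -0.3], [-1.1, -1.4], [0.2, -1.1]]
boat [ 4.81531e+02  1.21107e+02 -3.63000e-01] [[0.4, -0.2], [0.5, -0.0], [0.2, 0.2], [-0.1, 0.5], [0.1, -1.0], [-1.1, 0.3], [-0.3, -0.8], [-0.1, 0.7]]
```

Box: (538.5, -172.4), yaw -0.213. Boat: (481.5, 121), yaw -0.363, so the grip point is about (534, 260). I'll hover over the handle first.

Call:
{"name": "arm_command", "arguments": {
  "steps": [
    [[1,-1,-0.25,0.24,0,0,0.02],[1,-1,-0.25,0.24,0,0,0.02],[1,-1,-0.25,0.24,0,0,0.02],[1,-1,-0.25,0.24,0,0,0.02],[1,-1,-0.25,0.24,0,0,0.02],[1,-1,-0.25,0.24,0,0,0.02],[1,-1,-0.25,0.24,0,0,0.01],[1,-1,-0.25,0.24,0,0,0.01]]
  ],
  "squeeze": 60
}}

```text
time_s: 1.2
eef_pos: [518.4, 261.2, 148.8]
ee_rot: [-0.0, 0.181, 0.983, 0.0]
force: [-0.2, 1.0, -0.5]
grip_width: 1.002
grip_force: 0.0
```

```bash
cat >> h.py <<'E'
def goal(pos,yaw,tilt=0):
    "tool: y along yaw'd +y, z down, tilt about tool y"
    z=R.from_euler('z',yaw).as_matrix();B=z@np.diag([-1,1,-1.])
    return B@R.from_euler('y',tilt).as_matrix()
def delta(pos,yaw,tilt=0):
    T=pose(sense());G=goal(pos,yaw,tilt)
    d=T[:3,:3].T@(np.array(pos)-T[:3,3]);w=R.from_matrix(T[:3,:3].T@G).as_rotvec()
    print("at",T[:3,3].round(1),"shift/50:",(d/50).round(3),"turn/.15:",(w/.15).round(3))
E
python3 - <<'E'
from h import *
delta([534,259.5,150],-.363)
T=pose(sense());im=capture("wrist")[:,:,::-1];np.save("T1.npy",T)
cv2.imwrite("pics/w1.png",cv2.resize(im,(800,600),interpolation=cv2.INTER_CUBIC))
E
```

```text
at [518.4 261.2 148.8] shift/50: [-0.303  0.08  -0.024] turn/.15: [-0.    -0.002 -0.006]
```

View pics/w1.png

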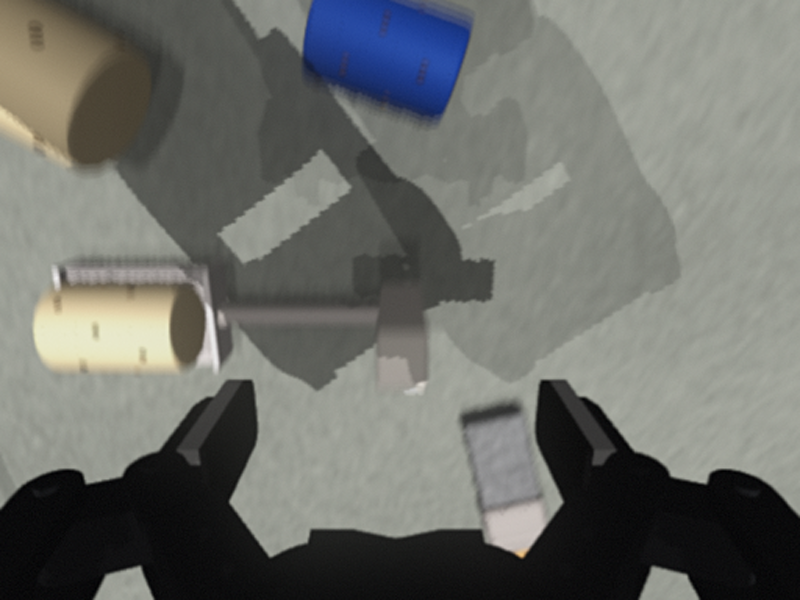

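The wrist picture shows the boat: handle with its far top corners at (376,390) and (425,390), rear tray corners at (208,265) and (218,370), nose corner at (53,267). I'll refit with these.

```bash
python3 - <<'E'
from h import *
T=np.load("T1.npy")
P=[(15,136,78),(15,160,78),(-30,43,26),(30,43,26),(-30,-43,26)]
px=unc([(376,390),(426,390),(208,265),(218,370),(53,267)],1.5625,(0,0))
ow=("wrist",P,px,T)
ot=("top",[(15,160,78),(15,136,78),(-15,136,78),(-15,160,78),(30,43,26),(-30,43,26),(30,-43,26),(-30,-43,26)],
 unc([(93,70),(157,95),(123,175),(60,147),(463,178),(405,325),(688,265),(622,412)],7,(108,172)),None)
for o in([ow],[ot,ow]):
    q,r=fit(o,[481,121,-.363]);print(q.round(3),r.reshape(-1,2).round(1).tolist())
    print(place([(0,148,50)],q))
print(((proj(place([(-15,136,78),(-15,160,78),(-15,136,0),(-15,160,0),(0,43,14)],q),"wrist",T)+.5)*1.5625-.5).round())
g=place([(0,148,50)],q)[0]
delta([g[0],g[1],150],q[2])
E
```

```text
[ 4.82942e+02  1.19818e+02 -3.70000e-01] [[0.2, 0.1], [1.4, 0.2], [-0.8, 1.4], [0.4, -1.1], [-2.9, -0.3]]
[[536.52187344 257.77888423  50.        ]]
[ 4.82661e+02  1.20102e+02 -3.70000e-01] [[1.1, -1.0], [1.2, -0.8], [0.8, -0.6], [0.5, -0.4], [0.6, -1.6], [-0.7, -0.3], [0.2, -1.2], [0.2, 0.3], [0.5, -0.5], [1.7, -0.4], [-0.7, 0.9], [0.5, -1.5], [-2.8, -0.6]]
[[536.1328564  258.10429594  50.        ]]
[[376. 329.]
 [430. 329.]
 [381. 281.]
 [421. 281.]
 [221. 311.]]
at [522.2 257.3 147. ] shift/50: [-0.254  0.116 -0.06 ] turn/.15: [-0.01   0.004  0.012]
```

Call:
{"name": "arm_command", "arguments": {
  "steps": [
    [[1,-0.25,0.116,0,0,0,0.01],[1,0,0,0.4,0,0,0],[1,0,0,0.5,0,0,0],[1,0,0,0.5,0,0,0],[1,0,0,0.4,0,0,0],[1,0,0,0.26,0,0,0],[1,0,0,0,0,0,0],[1,0,0,0,0,0,0]]
  ]
}}

```text
time_s: 2.25
eef_pos: [531.4, 263.4, 47.1]
ee_rot: [0.001, 0.182, 0.983, 0.0]
force: [0.9, 1.0, 0.0]
grip_width: 1.003
grip_force: 0.0
```

```bash
python3 - <<'E'
from h import *
delta([536.1,258.1,44],-.37)
E
```

```text
at [531.4 263.4  47.1] shift/50: [-0.126 -0.065  0.062] turn/.15: [0.005 0.007 0.031]
```

Call:
{"name": "arm_command", "arguments": {
  "steps": [
    [[1,-0.126,-0.065,0.06,0,0,0.03],[1,0,0,0,0,0,0],[0.6,0,0,0,0,0,0],[0.4,0,0,0,0,0,0],[0,0,0,0,0,0,0],[0,0,0,0,0,0,0],[0,0,0,0,0,0,0],[0,0,0,0,0,0,0]]
  ],
  "squeeze": 80
}}

```text
time_s: 3.25
eef_pos: [535.9, 258.1, 43.5]
ee_rot: [0.0, 0.184, 0.983, 0.0]
force: [0.5, 0.9, 2.9]
grip_width: 0.272
grip_force: 78.9
```

Call:
{"name": "arm_command", "arguments": {
  "steps": [
    [[0,0,0,-0.05,0,0,0],[0,0,0,-0.15,0,0,0],[0,0,0,-0.25,0,0,0],[0,0,0,-0.3,0,0,0],[0,0,0,-0.3,0,0,0],[0,0,0,-0.2,0,0,0],[0,0,0,-0.05,0,0,0],[0,0,0,0,0,0,0]]
  ]
}}

```text
time_s: 4.25
eef_pos: [535.6, 257.9, 108.1]
ee_rot: [-0.0, 0.184, 0.983, -0.0]
force: [-0.4, -0.8, -3.3]
grip_width: 0.273
grip_force: 78.6
```

```bash
python3 - <<'E'
from h import *
# boat pre-slot pose: nose 40mm in front of plate -> grip y in slot = 191+40
b=(538.5,-172.4,-.213)
for yy in (231,85): print(yy,place([(0,95+yy,0)],b).round(1))
g=place([(0,95+231,0)],b)[0]
delta([g[0],g[1],108],-.213)
E
```

```text
231 [[607.4 146.2   0. ]]
85 [[576.6   3.5   0. ]]
at [535.6 257.9 108.1] shift/50: [-2.147e+00 -1.563e+00  2.000e-03] turn/.15: [-1.000e-03 -2.000e-03 -1.045e+00]
```

Call:
{"name": "arm_command", "arguments": {
  "steps": [
    [[0,-0.11,-0.08,0,0,0,-0.05],[0,-0.24,-0.175,0,0,0,-0.12],[0,-0.35,-0.25,0,0,0,-0.17],[0,-0.375,-0.275,0,0,0,-0.18],[0,-0.375,-0.275,0,0,0,-0.18],[0,-0.35,-0.25,0,0,0,-0.17],[0,-0.24,-0.175,0,0,0,-0.12],[0,-0.11,-0.08,0,0,0,-0.05]]
  ]
}}

```text
time_s: 5.25
eef_pos: [615.2, 150.6, 107.7]
ee_rot: [-0.0, 0.107, 0.994, -0.0]
force: [0.2, -0.3, -3.8]
grip_width: 0.271
grip_force: 78.6
```

Call:
{"name": "arm_command", "arguments": {
  "steps": [
    [[0,0,0,0,0,0,0],[0,0,0,0,0,0,0]]
  ]
}}

```text
time_s: 5.5
eef_pos: [614.5, 152.0, 108.1]
ee_rot: [-0.0, 0.107, 0.994, 0.0]
force: [0.7, -0.8, -4.0]
grip_width: 0.273
grip_force: 78.5
```

```bash
python3 - <<'E'
from h import *
delta([607.4,146.2,108],-.213)
s=capture("side")[:,:,::-1];t=capture("top")[:,:,::-1];w=capture("wrist")[:,:,::-1];np.save("T2.npy",pose(sense()))
cv2.imwrite("pics/raw_t2.png",t);cv2.imwrite("pics/raw_s2.png",s);cv2.imwrite("pics/raw_w2.png",w)
A=cv2.resize(s[120:270,180:330],None,fx=4,fy=4,interpolation=cv2.INTER_CUBIC)[:,:400*2]
B=cv2.resize(t[140:240,150:330],None,fx=2,fy=2)
cv2.imwrite("pics/c2.png",A); 
q=place([(30,43,0),(-30,43,0)],(0,0,0))
cv2.imwrite("pics/ct2.png",cv2.resize(t[110:260,160:360],None,fx=4,fy=4,interpolation=cv2.INTER_CUBIC))
E
```

```text
at [614.5 152.  108.1] shift/50: [ 0.115 -0.144  0.003] turn/.15: [-0.    -0.004 -0.003]
```

View pics/c2.png

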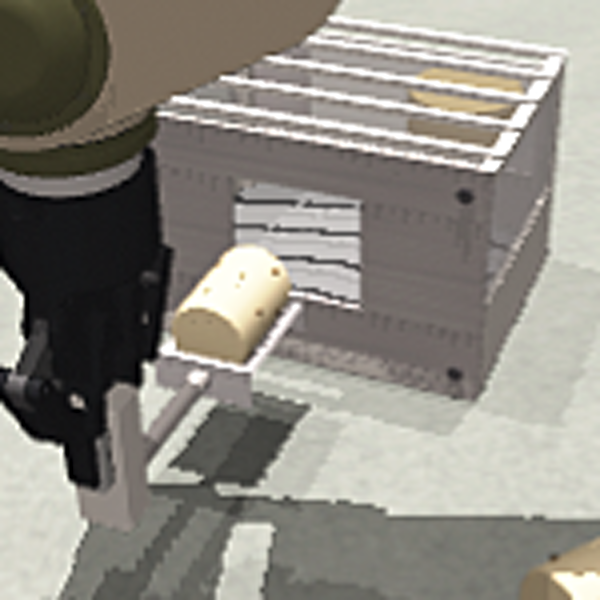

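View pics/ct2.png

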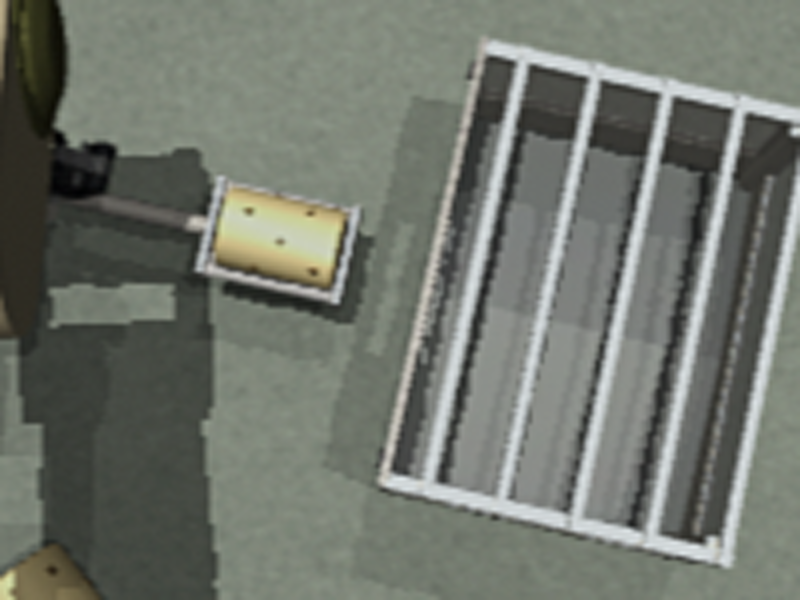

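The log sits in the tray. Top view: rear corners (221,180) and (200,270), nose corners (358,208) and (336,302). Side view: rear plate corners (165,347) and (252,372), nose corner (298,305). I'll fit the carried boat's pose relative to the slot.

```bash
python3 - <<'E'
from h import *
Pt=np.array([(30,43,26),(-30,43,26),(30,-43,26),(-30,-43,26)],float);pt=unc([(221,180),(200,270),(358,208),(336,302)],4,(160,110))
Ps=np.array([(30,43,26),(-30,43,26),(-30,-43,26),(0,43,14)],float);ps=unc([(165,347),(252,372),(298,305),(200,378)],4,(180,120))
W=lambda P,q:R.from_euler('zx',[q[3],q[4]]).apply(P-[0,148,50])+q[:3]
f=lambda q:np.r_[(proj(W(Pt,q),"top")-pt).ravel(),(proj(W(Ps,q),"side")-ps).ravel(),(q[4])/.02, (q[2]-114.5)/3]
r=least_squares(f,[614,152,114,-.213,0],loss='soft_l1',x_scale=[10,10,10,.1,.1]);q=r.x
print("grip,yaw,pitch",q.round(3),f(q).round(1))
b=(538.5,-172.4,-.213);c,s=np.cos(b[2]),np.sin(b[2])
for n,p in dict(grip=(0,148,50),rear=(0,43,14),nose=(0,-43,14)).items():
    w=W(np.array([p],float),q)[0];d=w-[b[0],b[1],93];print(n,w.round(1),"slot:",np.round([c*d[0]+s*d[1],-s*d[0]+c*d[1]-95,d[2]],1))
E
```

```text
grip,yaw,pitch [ 6.10550e+02  1.53045e+02  1.14428e+02 -1.95000e-01  1.10000e-02] [-0.4 -0.8 -0.8  1.2  0.8 -0.4  1.   0.7 -3.1  1.1 -0.7  0.1  1.6 -2.6
  0.3  0.2  0.5 -0. ]
grip [610.6 153.  114.4] slot: [  1.6 238.3  21.4]
rear [590.3  50.4  77.3] slot: [  3.5 133.7 -15.7]
nose [573.6 -33.9  76.4] slot: [  5.1  47.7 -16.6]
```

Call:
{"name": "arm_command", "arguments": {
  "steps": [
    [[0,0.04,-0.05,0,0,0,0],[0,0.04,-0.1,0,0,0,0],[0,0,-0.15,0,0,0,0],[0,0,-0.15,0,0,0,0],[0,0,-0.15,0,0,0,0],[0,0,-0.1,0,0,0,0],[0,0,-0.05,0,0,0,0],[0,0,0,0,0,0,0]]
  ]
}}

```text
time_s: 6.65
eef_pos: [603.1, 115.7, 108.3]
ee_rot: [-0.0, 0.107, 0.994, 0.0]
force: [0.4, 0.3, -3.5]
grip_width: 0.274
grip_force: 78.6
```

```bash
python3 - <<'E'
from h import *
b=(538.5,-172.4,-.213)
g=place([(1.7,95+85,0)],b)[0]
delta([g[0],g[1],108.1],-.213)
w=capture("wrist")[:,:,::-1];s=capture("side")[:,:,::-1]
w=cv2.resize(w,None,fx=1.25,fy=1.25)[:,:400];s=cv2.resize(s[110:230,200:300],None,fx=4,fy=4,interpolation=cv2.INTER_CUBIC)
cv2.imwrite("pics/c3.png",np.hstack([w,s]))
E
```

```text
at [603.1 115.7 108.3] shift/50: [ 0.008 -2.304  0.004] turn/.15: [ 0.    -0.    -0.006]
```

View pics/c3.png

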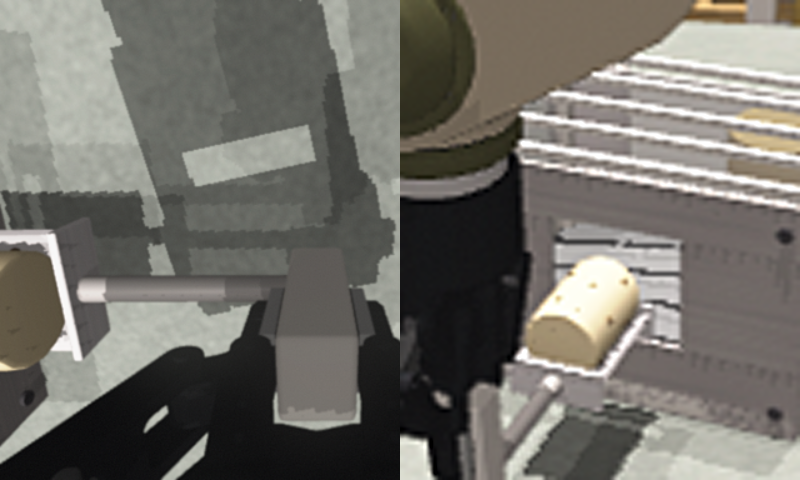

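The handle's top edges in the wrist view are at rows 335 (near) and 420 (far). The side view shows the nose lined up with the slot. I'll check the handle's offset in the grip from the wrist view.

```bash
python3 - <<'E'
from h import *
# boat in tool frame: tool x=-boat x, y=boat y, z down. boat pt p -> tool (ex-(px), py-148+ey, ez-(pz-50))
T=np.eye(4)
P=np.array([(-15,136,78),(-15,160,78),(-15,136,0),(-15,160,0),(15,136,78),(15,160,78),(30,43,26),(-30,43,26)],float)
px=unc([(275,335),(357,335),(289,248),(345,248),(278,418),(360,418),(80,358),(52,232)],1.25,(0,0))
def W(q): 
    B=R.from_euler('xz',q[3:]).apply(P-[0,148,50]); return np.c_[q[0]-B[:,0],q[1]+B[:,1],q[2]-B[:,2]]
f=lambda q:(proj(W(q),"wrist",T)-px).ravel()
r=least_squares(f,[0,0,-5,0,0],x_scale=[10,10,10,.1,.1],loss='soft_l1');print(r.x.round(3),f(r.x).round(1))
E
```

```text
[ 0.379 -0.225 -2.788 -0.02  -0.011] [ 0.3  0.   1.2 -0.2 -0.1 -1.5 -5.1 -1.4 -0.2  0.8 -4.4  0.3  0.1  1.
  1.5 -0.3]
```

Call:
{"name": "arm_command", "arguments": {
  "steps": [
    [[0,0,-0.1,0,0,0,0],[0,0,-0.2,0,0,0,0],[0,0,-0.2,0,0,0,0],[0,0,-0.2,0,0,0,0],[0,0,-0.2,0,0,0,0],[0,0,-0.15,0,0,0,0],[0,0,-0.1,0,0,0,0],[0,0,0,0,0,0,0]]
  ]
}}

```text
time_s: 7.75
eef_pos: [590.8, 59.3, 108.3]
ee_rot: [0.0, 0.107, 0.994, 0.0]
force: [-0.1, 0.5, -3.4]
grip_width: 0.27
grip_force: 78.6
```

```bash
python3 - <<'E'
from h import *
b=(538.5,-172.4,-.213)
g=place([(1,95+85,0)],b)[0]
delta([g[0],g[1],108.1],-.213)
E
```

```text
at [590.8  59.3 108.3] shift/50: [ 0.022 -1.151  0.004] turn/.15: [ 0.     0.    -0.008]
```

Call:
{"name": "arm_command", "arguments": {
  "steps": [
    [[0,0,-0.1,0,0,0,0],[0,0,-0.2,0,0,0,0],[0,0,-0.2,0,0,0,0],[0,0,-0.2,0,0,0,0],[0,0,-0.2,0,0,0,0],[0,0,-0.15,0,0,0,0],[0,0,-0.1,0,0,0,0],[0,0,0,0,0,0,0]]
  ]
}}

```text
time_s: 8.75
eef_pos: [578.7, 3.1, 108.3]
ee_rot: [0.0, 0.107, 0.994, 0.0]
force: [0.5, -0.3, -2.9]
grip_width: 0.27
grip_force: 78.7
```

Call:
{"name": "arm_command", "arguments": {
  "steps": [
    [[0,0,0,0,0,0,0],[0,0,0,0,0,0,0],[0,0,0,0,0,0,0]]
  ]
}}

```text
time_s: 9.12
eef_pos: [578.7, 3.6, 108.3]
ee_rot: [-0.0, 0.107, 0.994, 0.0]
force: [-0.7, 0.2, -3.5]
grip_width: 0.271
grip_force: 78.6
```

Call:
{"name": "arm_command", "arguments": {
  "steps": [
    [[0,0.03,0,0,0,-0.33,0],[0,0.06,0,0,0,-0.67,0],[0,0.06,0,0,0,-0.67,0],[0,0.06,0,0,0,-0.67,0],[0,0,0,0,0,0,0]]
  ]
}}

```text
time_s: 9.75
eef_pos: [567.3, 6.0, 106.6]
ee_rot: [0.172, 0.105, 0.979, -0.018]
force: [0.3, 0.9, -3.6]
grip_width: 0.27
grip_force: 78.6
```

```bash
python3 - <<'E'
from h import *
T=pose(sense());print("stem at",(T@[0,0,30,1])[:3].round(1),"ty",T[:3,1].round(3),"tz",T[:3,2].round(3),sense()['joints'])
delta([578.7,3.6,108.3],-.213,-.35)
E
```

```text
stem at [577.4   3.9  78.4] ty [0.212 0.977 0.   ] tz [ 0.334 -0.072 -0.94 ] [-0.19273216  0.41786872  1.79413134 -0.01294819  0.58132342 -1.54033397]
at [567.3   6.  106.6] shift/50: [-0.23   0.001  0.047] turn/.15: [-0.001 -0.011 -0.004]
```

Call:
{"name": "arm_command", "arguments": {
  "steps": [
    [[0,0.05,0,0,0,-0.5,0],[0,0.05,0,0,0,-0.5,0],[0,0.05,0,0,0,-0.5,0],[0,0.05,0,0,0,-0.5,0],[0,0.05,0,0,0,-0.5,0],[0,0,0,0,0,0,0],[0,0,0,0,0,0,0],[0,0,0,0,0,0,0]]
  ]
}}

```text
time_s: 10.75
eef_pos: [560.4, 4.0, 105.5]
ee_rot: [0.333, 0.103, 0.936, -0.041]
force: [-0.5, 0.2, -2.2]
grip_width: 0.271
grip_force: 78.9
```

```bash
python3 - <<'E'
from h import *
T=pose(sense());print("stem at",(T@[0,0,30,1])[:3].round(1),"tilt",np.degrees(np.arccos(-T[2,2])).round(1),sense()['joints'],sense()['force'])
delta([578.7,3.6,108.3],-.213,0)
E
```

```text
stem at [ 5.789e+02 -3.000e-01  8.230e+01] tilt 39.2 [-0.19046831  0.36473228  2.0331584  -0.4128221   0.0645404  -1.1402491 ] [-0.45389932  0.24196626 -2.16888105]
at [560.4   4.  105.5] shift/50: [-0.314  0.071  0.183] turn/.15: [-0.072  4.566 -0.033]
```

Call:
{"name": "arm_command", "arguments": {
  "steps": [
    [[0,-0.02,0,0,0,0.3,0],[0,-0.05,0,0,0,0.6,0],[0,-0.05,0,0,0,0.6,0],[0,-0.05,0,0,0,0.6,0],[0,-0.05,0,0,0,0.6,0],[0,-0.05,0,0,0,0.6,0],[0,-0.04,0,0,0,0.6,0],[0,0,0,0,0,0,0]]
  ]
}}

```text
time_s: 11.75
eef_pos: [574.5, 1.2, 111.8]
ee_rot: [0.05, 0.11, 0.993, -0.009]
force: [0.2, -0.2, -1.8]
grip_width: 0.273
grip_force: 78.9
```

```bash
python3 - <<'E'
from h import *
t=capture("top")[:,:,::-1]
cv2.imwrite("pics/ct4.png",cv2.resize(t[110:260,230:380],None,fx=4,fy=4,interpolation=cv2.INTER_CUBIC))
T=pose(sense());print("stem at",(T@[0,0,30,1])[:3].round(1));delta([578.7,3.6,108.3],-.213,0)
E
```

```text
stem at [576.7   0.6  81.7]
at [573.8   1.4 111.5] shift/50: [-0.079  0.064  0.073] turn/.15: [-0.049  0.675 -0.045]
```

View pics/ct4.png

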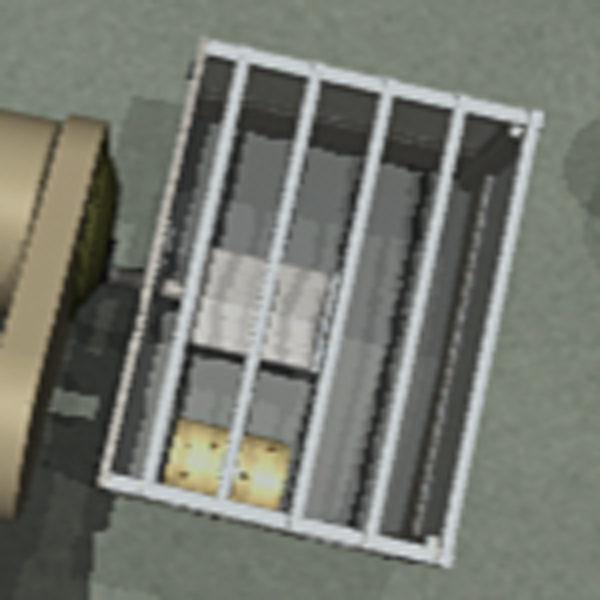

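The log lies on the floor by the side wall at (228,465), and the empty tray is at (265,310), still inside. I'll level the boat and draw it back out.

Call:
{"name": "arm_command", "arguments": {
  "steps": [
    [[0,-0.04,0.03,0.03,-0.02,0.35,-0.02],[0,-0.04,0.03,0.04,-0.03,0.32,-0.02],[0,0,0,0,0,0,0],[0,0,0,0,0,0,0]]
  ]
}}

```text
time_s: 12.3
eef_pos: [577.9, 3.5, 108.5]
ee_rot: [0.0, 0.107, 0.994, -0.0]
force: [-0.1, 0.3, -2.5]
grip_width: 0.271
grip_force: 78.9
```

```bash
python3 - <<'E'
from h import *
delta([578.7,3.6,108.3],-.213,0)
E
```

```text
at [577.9   3.5 108.5] shift/50: [-0.016  0.006  0.003] turn/.15: [-0.005  0.003 -0.008]
```

Call:
{"name": "arm_command", "arguments": {
  "steps": [
    [[0,0,0.1,0,0,0,0],[0,0,0.2,0,0,0,0],[0,0,0.25,0,0,0,0],[0,0,0.25,0,0,0,0],[0,0,0.25,0,0,0,0],[0,0,0.25,0,0,0,0],[0,0,0.2,0,0,0,0],[0,0,0.1,0,0,0,0]]
  ]
}}

```text
time_s: 13.3
eef_pos: [595.4, 82.0, 108.4]
ee_rot: [-0.0, 0.107, 0.994, -0.0]
force: [0.9, 0.1, -2.6]
grip_width: 0.27
grip_force: 78.9
```

```bash
python3 - <<'E'
from h import *
g=place([(1,95+85+140,0)],(538.5,-172.4,-.213))[0]
delta([g[0],g[1],108.3],-.213,0)
E
```

```text
at [595.4  82.  108.4] shift/50: [0.018 1.186 0.002] turn/.15: [-0.007 -0.004 -0.007]
```

Call:
{"name": "arm_command", "arguments": {
  "steps": [
    [[0,0,0.15,0,0,0,0],[0,0,0.25,0,0,0,0],[0,0,0.25,0,0,0,0],[0,0,0.25,0,0,0,0],[0,0,0.2,0,0,0,0],[0,0,0.09,0,0,0,0],[0,0,0,0,0,0,0]]
  ]
}}

```text
time_s: 14.18
eef_pos: [608.0, 139.7, 108.4]
ee_rot: [-0.0, 0.107, 0.994, -0.001]
force: [0.4, -0.2, -2.7]
grip_width: 0.269
grip_force: 78.9
```

Call:
{"name": "arm_command", "arguments": {
  "steps": [
    [[0,0,0,0.1,0,0,0],[0,0,0,0.25,0,0,0],[0,0,0,0.3,0,0,0],[0,0,0,0.25,0,0,0],[0,0,0,0.15,0,0,0],[0,0,0,0.1,0,0,0],[0,0,0,0.04,0,0,0],[0,0,0,0,0,0,0]]
  ]
}}

```text
time_s: 15.18
eef_pos: [608.1, 139.5, 49.1]
ee_rot: [-0.0, 0.107, 0.994, -0.0]
force: [-1.2, 0.0, -1.5]
grip_width: 0.27
grip_force: 78.9
```

Call:
{"name": "arm_command", "arguments": {
  "steps": [
    [[0,0,0,0.04,0,0,0],[0,0,0,0.03,0,0,0],[0,0,0,0.02,0,0,0],[0,0,0,0,0,0,0]]
  ]
}}

```text
time_s: 15.68
eef_pos: [607.9, 139.5, 44.3]
ee_rot: [-0.0, 0.107, 0.994, -0.0]
force: [0.3, -0.5, -2.4]
grip_width: 0.272
grip_force: 78.9
```

Call:
{"name": "arm_command", "arguments": {
  "steps": [
    [[0,0,0,0.015,0,0,0],[0,0,0,0.01,0,0,0],[0,0,0,0,0,0,0]]
  ]
}}

```text
time_s: 16.05
eef_pos: [608.0, 139.4, 43.6]
ee_rot: [-0.0, 0.107, 0.994, -0.0]
force: [-2.0, -0.1, 3.2]
grip_width: 0.272
grip_force: 79.5
```

Contact with the table: force z is up to +3.2. Release slowly, then retreat upward.

Call:
{"name": "arm_command", "arguments": {
  "steps": [
    [[0.4,0,0,0,0,0,0],[0.6,0,0,0,0,0,0],[0.8,0,0,0,0,0,0],[1,0,0,0,0,0,0],[1,0,0,0,0,0,0],[1,0,0,0,0,0,0],[1,0,0,-0.2,0,0,0],[1,0,0,-0.4,0,0,0]]
  ]
}}

```text
time_s: 17.05
eef_pos: [607.7, 139.4, 73.5]
ee_rot: [-0.001, 0.107, 0.994, -0.001]
force: [0.1, -0.1, 0.0]
grip_width: 0.999
grip_force: 0.0
```

Call:
{"name": "arm_command", "arguments": {
  "steps": [
    [[1,0,0,-0.6,0,0,0],[1,0,0,-0.6,0,0,0],[1,0,0,-0.6,0,0,0],[1,0,0,-0.6,0,0,0],[1,0,0,-0.4,0,0,0],[1,0,0,0,0,0,0],[1,0,0,0,0,0,0]]
  ]
}}

```text
time_s: 17.92
eef_pos: [607.7, 139.6, 212.3]
ee_rot: [-0.001, 0.107, 0.994, -0.001]
force: [-0.1, -0.5, -0.6]
grip_width: 0.998
grip_force: 0.0
```

```bash
python3 - <<'E'
from h import *
# check: boat features predicted at the release pose vs. wrist image
T=pose(sense());im=capture("wrist")
q=[608-148*np.sin(.213),139.4-148*np.cos(.213),-.213]
print("nose y to plate ok, boat",np.round(q,2), "tilt/pose",T[:3,3].round(1))
pp=proj(place([(0,148,78),(0,20,15),(0,90,20),(0,200,0)],q),"wrist",T)
for p in pp:
    u,v=p.round().astype(int);print((u,v),im[v,u] if 0<=u<512 and 0<=v<384 else None)
E
```

```text
nose y to plate ok, boat [ 5.7671e+02 -5.2600e+00 -2.1000e-01] tilt/pose [607.7 139.6 212.3]
(np.int64(253), np.int64(182)) [141 135 130]
(np.int64(135), np.int64(166)) [208 203 201]
(np.int64(199), np.int64(167)) [97 93 91]
(np.int64(299), np.int64(162)) [60 61 56]
```

```bash
python3 -c "
from rig import *
print(finish_job())"
```

```text
the job is handed in; nothing more can be done
None
```

I handed the job in at about 18 s: a picture showed the log on the box floor, and the empty boat was set down and released about 34 mm clear of the cover plate; the judge's verdict wasn't shown and the final stand got only a pixel check.

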